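# Zero the coarse balance knob of a strain-gauge bridge unit

## Robot

A 6-joint arm with a two-finger parallel gripper is mounted at the origin on a cart in front of the work surface, level with it; the furniture and walls round the work are solid. World frame = base frame: x ahead of the robot, y to its left, z up, the work surface at z = 0. Lengths are in mm, angles in rad, forces in N, time in s.
With the tool pointing down it reaches from about 275 to 725 mm from the base axis. Payload 5.6 kg.
Tool frame: the origin (TCP) lies at the very end of the fingers, on their centre line; the grasp point (between the pads) lies 19 mm behind it; z points along the fingers, y is the line along which they close (so a half turn about z gives the same grasp; the last joint's range is limited). The gripper opens to 85 mm and grips with 20 to 120 N. Pads are 22 mm wide; open, the fingers measure 114 mm over their backs; the gripper's body (76 mm by 85 mm) begins 54 mm behind the grasp point. The pads swing forward as they close: fully open they stand 13 mm farther back than shut.
Start: joints at [1.55, 0.255, 0.108, 0, -1.424, -0.285], TCP at [165.554, 524.485, 231.283] pointing down, gripper open.
Joint ranges: [-2.95, 2.95], [-1.21, 1.97], [-1.09, 1.5], [-2.87, 1.71], [-2.94, -0.07], [-3.05, 3.05]. Speed limits (rad/s): [2.57, 2.57, 3.14, 3.14, 3.14, 3.14].

## Interface

Orientations are given as a unit quaternion [w, x, y, z].
In Python, from bench import arm, camera, camera_model gives the robot as it stands.
- The arm moves only by the tool play_rows, never from a script. Its argument "series" is text: rows parted by semicolons, each of 7 numbers parted by spaces: the turn, a rotation vector about the tool's x, y, z in degrees, then the shift along the tool's x, y, z in cm, then the opening, from 0 (shut) to 1 (fully open). In form: wx wy wz dx dy dz jaw; .... A call has 1 to 10 rows; each row is the pose to reach, as a shift and turn from the pose commanded when the call began, along the tool's axes at that moment; what a row does not reach only later rows make up. A row lasts 1/12 s, in which the tool goes at most 41.7 mm and 7.16 degrees, less where a joint would pass 70% of its speed; a pose out of reach is approached as far as the arm can. A call with a gripper value outside its range is refused whole. The fingers move at their own pace and stop on an object; "force" is the grip in N (left out, the last holds). Time passes only in rows, so rows that repeat a pose let the fingers close. It gives the time, the measured TCP pose, the force, the opening and the grip force at its end, in the units of the state.
- arm.get_state(): the state, without advancing time (a new reading comes with each control period).
- camera(name): name is "scene" or "top" or "wrist"; returns the picture (384x512x3 uint8, red, green, blue); there is no depth.
- camera_model(name): a dict with "fx", "fy", "cx", "cy" (pixels), "distortion" ([k1, k2, p1, p2, k3] as OpenCV has them; the pictures are not rectified), "T" (4x4, takes a point from camera to world coordinates). Camera axes: x right, y up, looking along -z (the intrinsics and any distortion apply to the point x, -y, -z); pixel columns grow to the right and rows downward; lengths in mm; the calibration is good to about 2 mm. A picture is of the moment at which its call begins: read the wrist's pose just before it. camera_model takes no time and is no camera call; for the wrist camera it gives the pose at the moment of the call.
- arm.hand_in(): hands the job in; it is judged then, once.
The state is a dict: "t": time; "joint_pos": joint angles; "dq": joint speeds; "effort": joint torques, N m; "tool_pos": TCP position; "orientation": TCP orientation; "force": force on the tool from outside, world axes, zero at the start; "moment": the same for the moment, N m; "finger_gap": finger opening in mm; "gripper_force": force on a finger pad.
Only numpy, scipy, OpenCV 4.12 (cv2) and the standard library are available. Lean on these libraries where they do the work, as an engineer would, in place of code of your own. Each camera call takes 0.05 s, during which the arm holds its last target. There are 200 camera calls.

## Task

On the bridge balance unit, the bolted-down box with two stacked knobs on one axis, turn the wide lower (coarse) knob clockwise until the white line on its top points at the raised white index bar on the panel. Leave the narrow upper (fine) knob as it is set, and leave the single knob of the neighbouring box alone.

Things in the scene. Friction and masses are not known exactly. Their poses are not given: they have to be found in the camera images.
- balance_unit: Bridge balance unit: bolted-down flat box with a grey lid, 110 x 96 mm, its top (panel) at height 42 mm, left or right of the similar span box. Origin: on the worktop at the box's centre, under the vertical axis of its two stacked knobs. z up; -x is the front, where the raised white index bar lies on the panel (4 mm wide, 3 high, 33 to 49 from the axis). Small white ticks go round the dial.
- coarse_knob (a joint): Angle (rad) of the wide lower knob: black fluted disc, diameter 56 mm, at heights 45 to 69 mm. Positive is counter-clockwise seen from above; stops at +-1.9. At 0 the white line on its top (radius 14 mm to the rim, and down its side) points at the index bar. Starts at 0.6 to 1.35. Friction 0.06 N m, no spring or detent; stays where left. Not joined to the fine knob.
- fine_mark (a point): Rim end of the black line on top of the narrow upper (fine) knob: 12 mm from the axis, height 88 mm. This knob is bare aluminium, diameter 24 mm, at heights 70 to 89 mm, on the coarse knob's axis. It turns very easily (0.02 N m), starts anywhere within 70 degrees of the index bar, and must stay as it is.
- span_mark (a point): Rim end of the white line on top of the only knob of the span box, a bystander of the same build as the balance unit: 22 mm from that knob's axis. The knob is black, diameter 44 mm, its top at height 71 mm. It must stay as it is.

How it is judged (in metres and radians):
At the end, for the whole second after the job is handed in: The coarse knob is at rest with its line within 10 degrees of the index bar, and the fine knob and the span box's knob stand within 12 degrees of where they started (marks moved less than 2.5 and 4.5 mm) (value of joint coarse_knob between -0.175 and 0.175 rad and velocity of joint coarse_knob between -0.1 and 0.1 rad/s and distance of fine_mark from where it was at the start of the episode below 0.0025 m and distance of span_mark from where it was at the start of the episode below 0.0045 m); the robot touches nothing.
It fails at once if the fine knob is turned (its mark moves more than 2.5 mm, 12 degrees) (distance of fine_mark from where it was at the start of the episode above 0.0025 m).
It fails at once if the span box's knob is turned (its mark moves more than 4.5 mm, 12 degrees) (distance of span_mark from where it was at the start of the episode above 0.0045 m).
It also fails if it takes over 27 s, if anything falls off the work surface, if the arm or the gripper's body presses on something with over 40 N, if the wrist force passes 120 N, or if a joint passes its speed limit or range.

## Working session

There is one attempt and no reset: what is moved stays moved. The work goes in short steps, Python scripts to look and compute and a tool call to move; the robot and the scene stay as the last step left them, time stands still between calls to the robot, and variables do not carry over. Pictures are saved under pics/ and viewed, at most 10 in all, crops included, and the job is handed in when it is done.

Besides the shell and the picture viewer there is one more tool, called after "Call:" as name(argument=value, ...) on one line, values as JSON. play_rows: Moves the arm, as the interface text tells. Its arguments: {"type":"object","properties":{"series":{"type":"string"},"force":{"type":"number"}},"required":["series"]}

```bash
mkdir -p pics; python3 - <<'E'
from bench import arm,camera,camera_model
import cv2,numpy as np
s=arm.get_state();print(s['t'],s['tool_pos'],s['orientation'],s['finger_gap'])
for n in("top","scene"):
    im=camera(n);cv2.imwrite(f'pics/{n}0.png',im[:,:,::-1]);m=camera_model(n);print(n,m['fx'],m['cx'],m['cy'],m['distortion'],np.round(m['T'],3).tolist())
E
```

```text
0.0 [165.35666345 524.02025763 230.37246041] [ 9.60893640e-04  9.88328378e-01 -1.52335416e-01 -1.18533738e-04] 85.61695796954363
top 397.0083454111202 252.65659977211337 191.33268634246878 [-0.09144821  0.          0.          0.          0.        ] [[-0.027, 0.982, -0.189, 352.958], [-1.0, -0.025, 0.015, -40.233], [0.01, 0.189, 0.982, 906.282], [0.0, 0.0, 0.0, 1.0]]
scene 434.84508604649204 248.75029080881444 190.06185854117527 [-0.12977763  0.          0.          0.          0.        ] [[0.746, 0.304, -0.593, 12.021], [-0.666, 0.31, -0.679, -632.877], [-0.023, 0.901, 0.433, 448.681], [0.0, 0.0, 0.0, 1.0]]
```

View pics/top0.png

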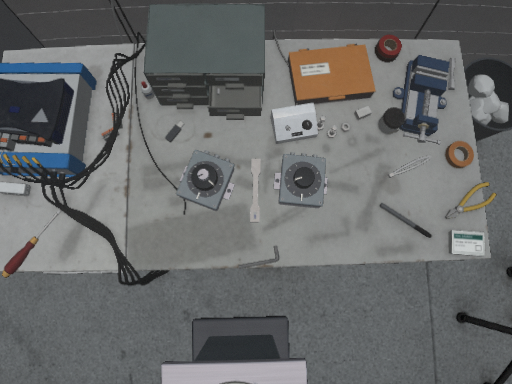

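The top view shows the balance unit at left, about (205,177), with a bright fine knob. The span box is at about (303,180). I'll zoom in on both views.

```bash
cat > h.py <<'E'
import cv2,numpy as np
def ray(m,px):
    K=np.array([[m['fx'],0,m['cx']],[0,m['fy'],m['cy']],[0,0,1]])
    u=cv2.undistortPoints(np.array(px,float).reshape(-1,1,2),K,np.array(m['distortion'])).reshape(-1,2)
    d=np.c_[u[:,0],-u[:,1],-np.ones(len(u))]@np.array(m['T'])[:3,:3].T
    return np.array(m['T'])[:3,3],d
def plane(m,px,z):
    o,d=ray(m,px);return o+d*((z-o[2])/d[:,2])[:,None]
def proj(m,p):
    T=np.array(m['T']);c=(np.atleast_2d(p)-T[:3,3])@T[:3,:3]
    K=np.array([[m['fx'],0,m['cx']],[0,m['fy'],m['cy']],[0,0,1]])
    return cv2.projectPoints((c*[1,-1,-1]).reshape(-1,1,3),np.zeros(3),np.zeros(3),K,np.array(m['distortion']))[0].reshape(-1,2)
E
python3 - <<'E'
import cv2,numpy as np
from h import *
from bench import camera_model
m=camera_model('top'); s=camera_model('scene')
print(plane(m,[[205,177]],60)); c=plane(m,[[205,177]],60)[0]; q=proj(s,c)[0];print(q)
a=cv2.imread('pics/top0.png')[143:218,170:245];b=cv2.imread('pics/scene0.png')
x,y=int(q[0]),int(q[1]);x0,y0=max(0,x-50),max(0,y-45);print(x0,y0)
b=b[y0:y0+75,x0:x0+75]
f=lambda i:cv2.resize(i,(400,400),interpolation=cv2.INTER_CUBIC)
cv2.imwrite('pics/z0.png',np.hstack([f(a),f(b)]))
E
```

```text
[[550.48030483  50.0476518   60.        ]]
[228.47091232 178.57032747]
178 133
```

View pics/z0.png

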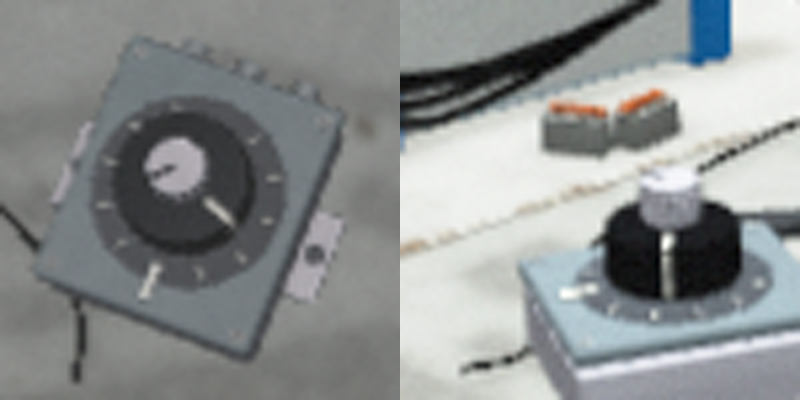

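The crop shows the fine knob centred at (176,165), the coarse white line from (207,198) to (235,228), and the index bar from (158,265) to (145,298). I'll turn these into positions.

```bash
python3 - <<'E'
from h import *
from bench import camera_model
from scipy.spatial.transform import Rotation as R
from bench import arm
m=camera_model('top');sc=camera_model('scene')
P=lambda x,y,z:plane(m,[[170+x/5.333-.5,143+y/5.333-.5]],z)[0]
f=P(176,165,89);a=P(158,265,45);b=P(145,298,45);c1=P(207,198,69);c2=P(235,228,69)
d=P(188,193,43); k=P(183,182,69)
for n in 'f d k a b c1 c2'.split():print(n,np.round(eval(n),1))
ang=lambda v:np.degrees(np.arctan2(v[1],v[0]))
C=(f+d+k)/3
print('bar dir',ang(a-C),ang(b-C),'line',ang(c2-C),ang(c1-C),'r',[np.hypot(*(p-C)[:2]) for p in(a,b,c1,c2)])
print((proj(sc,[*C[:2],89])[0]-[178,133])*400/75)
s=arm.get_state();w,x,y,z=s['orientation'];r=R.from_quat([x,y,z,w]);print('shift tool cm',r.inv().apply(np.array([C[0],C[1],190])-s['tool_pos'])/10, np.round(r.as_matrix(),3).tolist())
wm=camera_model('wrist');T=np.array(wm['T']);print('cam in tool',r.inv().apply(T[:3,3]-s['tool_pos']),wm['fx'],r.as_matrix().T@-T[:3,2])
E
```

```text
f [551.6  52.2  89. ]
d [550.6  52.4  43. ]
k [549.3  51.7  69. ]
a [519.9  64.8  45. ]
b [506.1  70.2  45. ]
c1 [542.4  41.9  69. ]
c2 [529.7  30.7  69. ]
bar dir 157.4703629977507 157.79259826599323 line -134.21104458905884 -128.6187328277702 r [np.float64(33.12169062196268), np.float64(47.88959949425585), np.float64(13.00031761077998), np.float64(29.859565107662768)]
[262.94611385 176.3559259 ]
shift tool cm [50.93203183 33.40476374  4.11100746] [[0.954, -0.301, -0.0], [-0.301, -0.954, -0.002], [0.0, 0.002, -1.0]]
cam in tool [  74.65978499   -0.14227304 -141.93306547] 289.2732017603329 [-0.29367216  0.00098861  0.95590569]
```

Centre estimates agree at three heights: (550.5, 52.1). Bar and line radii match the given sizes. The coarse line is about 68° counter-clockwise of the bar.

Call:
play_rows(series="0 0 0 30 20 2 1;0 0 0 30 20 2 1;0 0 0 30 20 2 1;0 0 0 30 20 2 1;0 0 0 30 20 2 1;0 0 0 30 20 2 1;0 0 0 30 20 2 1;0 0 0 30 20 2 1;0 0 0 30 20 2 1;0 0 0 30 20 2 1", force=20)

```text
t: 0.93
tool_pos: [393.1, 239.7, 210.7]
orientation: [0.001, 0.988, -0.155, -0.0]
force: [-0.8, 0.5, 0.9]
finger_gap: 85.7
gripper_force: 0.0
```

Call:
play_rows(series="0 0 0 20.7 13.2 2 1;0 0 0 20.7 13.2 2 1;0 0 0 20.7 13.2 2 1;0 0 0 20.7 13.2 2 1;0 0 0 20.7 13.2 2 1;0 0 0 20.7 13.2 2 1;0 0 0 20.7 13.2 2 1;0 0 0 20.7 13.2 2 1;0 0 0 20.7 13.2 2 1;0 0 0 20.7 13.2 2 1")

```text
t: 1.77
tool_pos: [548.6, 56.2, 191.4]
orientation: [-0.0, 0.988, -0.152, -0.0]
force: [0.1, 0.3, 0.5]
finger_gap: 85.2
gripper_force: 0.0
```

```bash
python3 - <<'E'
from h import *
from bench import arm,camera,camera_model
m=camera_model('wrist');s=arm.get_state();im=camera('wrist');print(s['tool_pos'],s['orientation'],s['joint_pos'],s['dq'])
np.savez('w1.npz',im=im,**{k:np.array(m[k]) for k in m})
print(proj(m,[[550.5,52.1,89],[550.5,52.1,69],[550.5,52.1,42],[529.7,30.7,69],[513,67.5,45]]))
cv2.imwrite('pics/w1.png',cv2.resize(im[:,:,::-1],(768,576)))
E
```

```text
[548.59624962  56.20098794 191.36960818] [-1.22598541e-04  9.88421613e-01 -1.51732317e-01 -5.88284975e-05] [ 3.85677201e-01  2.72893339e-01  3.07121628e-02 -2.78992606e-04
 -1.32859055e+00  8.80544740e-01] [ 0.01072457 -0.00677064  0.00011737  0.00260832 -0.00170335  0.00249609]
[[254.93444165 186.67113851]
 [254.65474908 180.72280811]
 [254.33378906 173.89724971]
 [282.38344998 194.19926757]
 [251.04813932 211.41151262]]
```

View pics/w1.png

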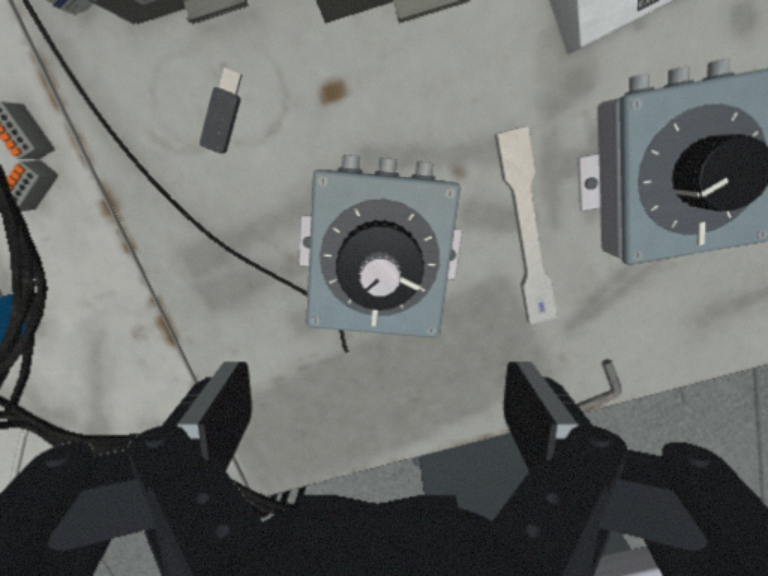

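The wrist view shows the unit ahead of the fingers: fine knob at (380,277), line tip at (425,290), bar at (375,318). That is within 3 px of the prediction. I'll refine the centre from this view.

```bash
cat > cen.py <<'E'
from h import *
def cen(im,m,near,out=True):
    hsv=cv2.cvtColor(im,cv2.COLOR_RGB2HSV)
    y,x=np.mgrid[:384,:512]; r=np.hypot(x-near[0],y-near[1])
    k=cv2.inRange(im,(0,0,0),(75,75,75))*(r<60)
    k=k.astype(np.uint8); 
    dark=((im.max(2)<48)&(r<45)).astype(np.uint8)
    n,l,st,c=cv2.connectedComponentsWithStats(dark); i=1+st[1:,4].argmax()
    hull=cv2.convexHull(np.argwhere(l==i)[:,::-1].astype(np.int32))
    br=((im.min(2)>120)&(r<16)).astype(np.uint8)
    n,l2,st2,c2=cv2.connectedComponentsWithStats(br); j=1+st2[1:,4].argmax()
    h2=cv2.convexHull(np.argwhere(l2==j)[:,::-1].astype(np.int32))
    return hull.reshape(-1,2),h2.reshape(-1,2),st[i],st2[j]
E
python3 - <<'E'
from cen import *
d=np.load('w1.npz');im=d['im'];m={k:d[k] for k in d if k!='im'}
h,h2,a,b=cen(im,m,(254,185));print(a,b)
C=np.array([550.5,52.1])
t=np.linspace(0,6.283,72)
for z,r in((69,28),(45,28)):
    print(z,[f(0) .round(1) for f in (proj(m,np.c_[C[0]+r*np.cos(t),C[1]+r*np.sin(t),0*t+z]).min,proj(m,np.c_[C[0]+r*np.cos(t),C[1]+r*np.sin(t),0*t+z]).max)])
p=proj(m,np.c_[C[0]+12*np.cos(t),C[1]+12*np.sin(t),0*t+89]);print(p.min(0),p.max(0))
print('hulls',h.min(0),h.max(0),h2.min(0),h2.max(0))
E
```

```text
[224 178  53  29 395] [240 173  30  24 508]
69 [array([225. , 151.3]), array([284.3, 208.5])]
45 [array([227.1, 147.3]), array([281.7, 200.4])]
[241.29985189 173.412928  ] [268.57074125 199.57774854]
hulls [224 178] [276 206] [240 173] [269 196]
```

Call:
play_rows(series="0 0 0 0.4 0.26 4 1;0 0 0 0.4 0.26 8 1;0 0 0 0.4 0.26 8 1;0 0 0 0.4 0.26 8 1;0 0 0 0.4 0.26 8 1;0 0 0 0.4 0.26 8 1;0 0 0 0.4 0.26 8 1")

```text
t: 2.4
tool_pos: [553.6, 52.2, 113.9]
orientation: [-0.001, 0.988, -0.152, 0.002]
force: [-1.1, -0.6, 0.2]
finger_gap: 85.5
gripper_force: 0.0
```

```bash
python3 - <<'E'
from cen import *
from bench import arm,camera,camera_model
m=camera_model('wrist');s=arm.get_state();im=camera('wrist');print(s['tool_pos'],s['orientation'],s['force'])
np.savez('w2.npz',im=im,**{k:np.array(m[k]) for k in m})
C=np.array([550.5,52.1]);t=np.linspace(0,6.283,72)
for z,r in((69,28),(45,28),(89,12)):
    p=proj(m,np.c_[C[0]+r*np.cos(t),C[1]+r*np.sin(t),0*t+z]);print(z,p.min(0),p.max(0))
cv2.imwrite('pics/w2.png',cv2.resize(im[:,:,::-1],(768,576)))
E
```

```text
[553.64497115  52.24230347 113.91346137] [-9.30072263e-04  9.88385841e-01 -1.51946575e-01  2.19168227e-03] [-1.12500323 -0.58836224  0.17982961]
69 [212.66829743 179.51202269] [293.12290296 254.29407705]
45 [216.65723397 171.36875388] [288.87393004 239.33848   ]
89 [233.98395576 212.75318425] [272.06793752 247.65777682]
```

View pics/w2.png

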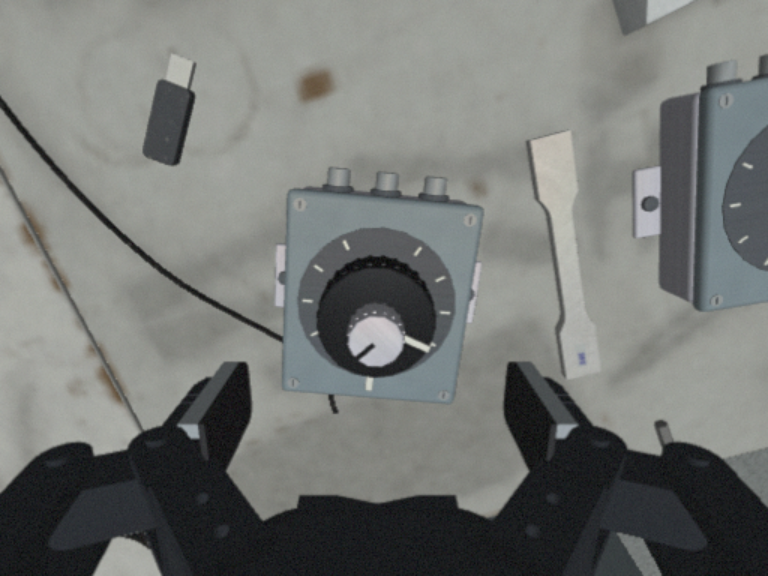

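Knob and finger centre lines now agree at column 376. The fine knob is at (376,340), the coarse rim runs 317–436, and both sit about 2 mm farther along tool x than the top view gave. I'll descend with a slight x trim.

Call:
play_rows(series="0 0 0 -0.1 0 2 1;0 0 0 -0.1 0 4 1;0 0 0 -0.1 0 6.3 1;0 0 0 -0.1 0 6.3 1;0 0 0 -0.1 0 6.3 1;0 0 0 -0.1 0 6.3 1;0 0 0 -0.1 0 6.3 1")

```text
t: 3.03
tool_pos: [552.5, 52.2, 50.2]
orientation: [-0.001, 0.988, -0.152, 0.002]
force: [-0.6, 0.2, 1.1]
finger_gap: 85.4
gripper_force: 0.0
```

Call:
play_rows(series="0 0 0 0 0 0.1 0.75;0 0 0 0 0 0.1 0.7;0 0 0 0 0 0.1 0.5;0 0 0 0 0 0.1 0.5;0 0 0 0 0 0.1 0.5;0 0 0 0 0 0.1 0.5;0 0 0 0 0 0.1 0.5", force=20)

```text
t: 3.62
tool_pos: [552.5, 53.4, 48.6]
orientation: [-0.002, 0.988, -0.152, 0.002]
force: [-1.0, 5.9, 5.4]
finger_gap: 55.1
gripper_force: 22.0
```

Gripped at 55 mm with a small side force. I'll turn clockwise.

Call:
play_rows(series="0 0 5 0 0 0.1 0.5;0 0 10 0 0 0.1 0.5;0 0 16 0 0 0.1 0.5;0 0 22 0 0 0.1 0.5;0 0 28 0 0 0.1 0.5;0 0 34 0 0 0.1 0.5;0 0 40 0 0 0.1 0.5;0 0 40 0 0 0.1 0.5;0 0 40 0 0 0.1 0.5")

```text
t: 4.37
tool_pos: [552.6, 53.4, 48.5]
orientation: [-0.002, 0.877, -0.481, 0.001]
force: [-3.0, 5.4, 11.5]
finger_gap: 55.1
gripper_force: 22.6
```

```bash
python3 - <<'E'
from h import *
from bench import arm,camera,camera_model
m=camera_model('wrist');s=arm.get_state();im=camera('wrist');tp=camera('top');print(s['tool_pos'],s['joint_pos'],s['force'])
np.savez('w3.npz',im=im,**{k:np.array(m[k]) for k in m})
cv2.imwrite('pics/w3.png',np.hstack([cv2.resize(im[150:350,130:380,::-1],(500,400),interpolation=2),cv2.resize(tp[143:218,175:231,::-1],(299,400),interpolation=2)]))
E
```

```text
[552.61623757  53.42429423  48.54577421] [ 3.77718291e-01  3.86853672e-01 -1.93214624e-01 -8.38349764e-04
 -9.85899990e-01  1.89750137e-01] [-3.01798665  5.39484744 11.51458833]
```

View pics/w3.png

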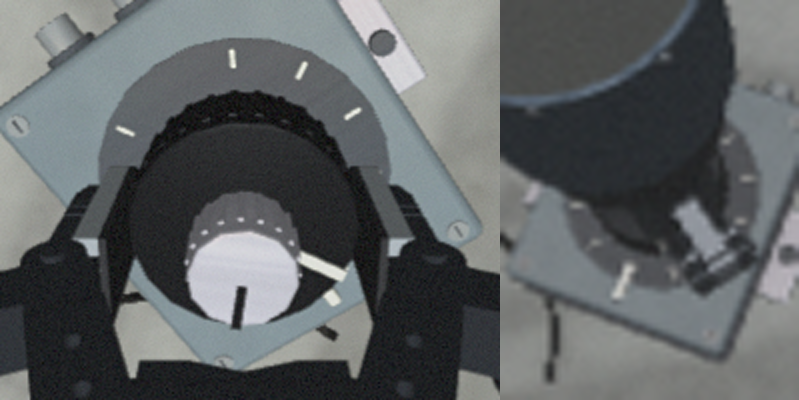

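The wrist view shows the white line from (302,257) to (344,274), the bar end at (332,297), and the fine mark at (237,322). I'll measure the remaining angle and whether the fine mark has moved.

```bash
python3 - <<'E'
from h import *
def L(f):
    d=np.load(f);return {k:d[k] for k in d if k!='im'}
ang=lambda v:np.degrees(np.arctan2(v[1],v[0]))%360
m=L('w3.npz');P=lambda x,y,z:plane(m,[[130+x/2-.25,150+y/2-.25]],z)[0]
C=P(244,280,89);K=P(244,236,69);print(C,K)
a,b=P(302,257,69),P(344,274,69);print(a,b,'line',ang(a-K),ang(b-K),ang(b-a),'barpt',P(332,297,45),ang(P(332,297,45)-K),'fine',ang(P(237,324,89)-P(240,292,89)))
m=L('w2.npz');P=lambda x,y,z:plane(m,[[x/1.5-.17,y/1.5-.17]],z)[0]
C=P(376,341,89);print('w2',C,'line',ang(P(430,350,69)-P(406,337,69)),'fine',ang(P(360,357,89)-P(373,345,89)))
E
```

```text
[552.74268267  52.44410742  89.        ] [551.59137541  54.31850984  69.        ]
[536.64206352  51.65041121  69.        ] [525.2906599   50.09688622  69.        ] line 190.11939236140472 189.11896952457093 187.7929452405537 barpt [510.47111572  70.34181036  45.        ] 158.71066724029606 fine 117.8084693425642
w2 [553.17976273  52.92208786  89.        ] line 222.36063925506798 fine 117.58698974646572
```

The fine mark hasn't moved (117.6° → 117.8°). About 29° remains.

Call:
play_rows(series="0 0 5 0 0 0 0.5;0 0 10 0 0 0 0.5;0 0 16 0 0 0 0.5;0 0 22 0 0 0 0.5;0 0 26 0 0 0 0.5;0 0 29 0 0 0 0.5;0 0 29 0 0 0 0.5;0 0 29 0 0 0 0.5")

```text
t: 5.13
tool_pos: [552.7, 53.4, 48.6]
orientation: [-0.002, 0.728, -0.685, 0.001]
force: [-3.1, 5.0, 11.2]
finger_gap: 55.1
gripper_force: 22.6
```

```bash
python3 - <<'E'
from h import *
from bench import arm,camera,camera_model
m=camera_model('wrist');s=arm.get_state();im=camera('wrist');print(s['tool_pos'],s['force'])
np.savez('w4.npz',im=im,**{k:np.array(m[k]) for k in m})
cv2.imwrite('pics/w4.png',cv2.resize(im[150:350,130:380,::-1],(750,600),interpolation=2))
E
```

```text
[552.6828455  53.4365463  48.5603928] [-3.1060972   5.04705425 11.2323926 ]
```

View pics/w4.png

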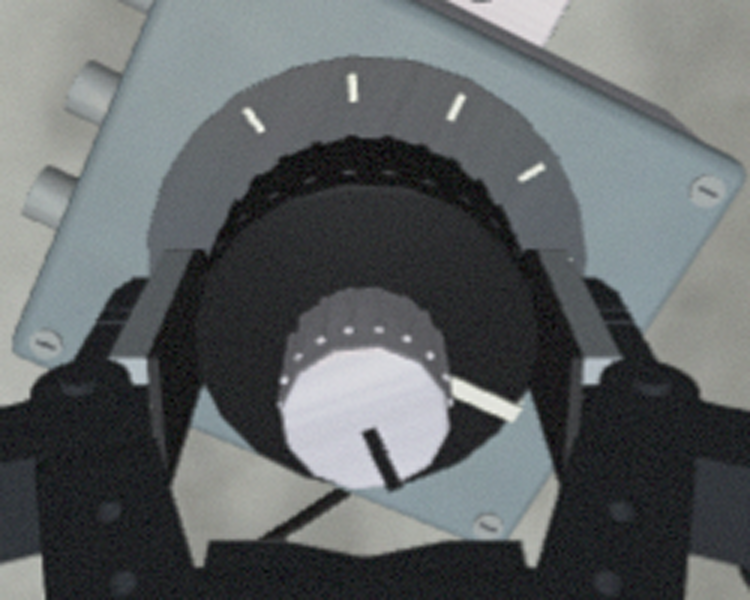

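The line is now at (450,388)–(518,411), still fixed relative to the gripper. The bar is hidden behind the right finger and the fine mark is undisturbed. I'll release, rise and check.

Call:
play_rows(series="0 0 0 0 0 0 0.8;0 0 0 0 0 0 1;0 0 0 0 0 0 1;0 0 0 0 0 0 1;0 0 0 0 0 -2 1;0 0 0 0 0 -5 1;0 0 0 0 0 -9 1;0 0 0 0 0 -10 1;0 0 0 0 0 -10 1;0 0 0 0 0 -10 1")

```text
t: 6.02
tool_pos: [551.4, 51.9, 146.8]
orientation: [-0.001, 0.728, -0.685, 0.0]
force: [-1.0, 0.8, -0.8]
finger_gap: 85.3
gripper_force: 0.0
```

```bash
python3 - <<'E'
from h import *
from bench import arm,camera,camera_model
m=camera_model('wrist');s=arm.get_state();im=camera('wrist');print(s['tool_pos'],s['finger_gap'],s['force'])
np.savez('w5.npz',im=im,**{k:np.array(m[k]) for k in m})
print(proj(m,[[552.6,53,89]]))
cv2.imwrite('pics/w5.png',cv2.resize(im[100:300,130:380,::-1],(750,600),interpolation=2))
E
```

```text
[551.40844498  51.88992922 146.82102706] 85.29270232292153 [-0.96544593  0.82486209 -0.78927122]
[[249.41728282 209.34412433]]
```

View pics/w5.png

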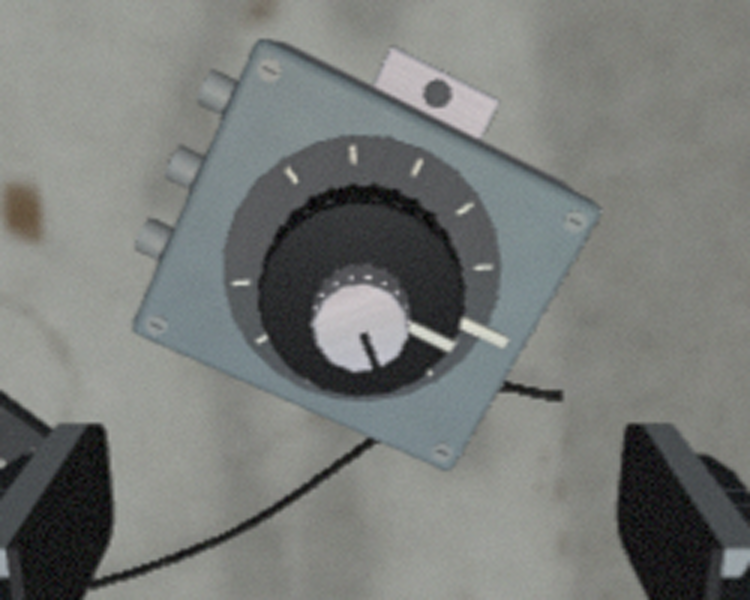

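The line runs (410,327)–(452,347) and the bar (462,324)–(507,342). The fine mark runs (363,335)–(376,366). I'll compare the angles.

```bash
python3 - <<'E'
from h import *
d=np.load('w5.npz');m={k:d[k] for k in d if k!='im'}
ang=lambda v:np.degrees(np.arctan2(v[1],v[0]))%360
P=lambda x,y,z:plane(m,[[130+x/3-.33,100+y/3-.33]],z)[0]
C=P(361,327,89);a,b=P(410,327,69),P(452,347,69);e,f=P(462,324,45),P(507,342,45)
K=P(362,299,69)
print(C,K,'line',ang(b-a),ang(b-C),ang(b-K),'bar',ang(f-e),ang(f-C),ang(f-K),'fine',ang(P(376,366,89)-P(363,335,89)))
E
```

```text
[552.19986444  52.44550491  89.        ] [552.04473595  51.9823027   69.        ] line 156.67159883216075 155.0109577301336 154.02044241865894 bar 160.62252176541605 157.37243919252742 156.7995770450025 fine 114.79552795090532
```

The line is within about 3–4° of the bar, and the fine mark is unchanged within reading error. The arm is clear, so I'll hand in.

```bash
python3 -c "
from bench import arm
print(arm.hand_in())"
```

```text
the job is handed in; nothing more can be done
None
```

The coarse knob is turned clockwise to within about 4° of the index bar, the fine knob reads unchanged to within about 3° and the span box was not touched; the job was handed in at about 6 s, but no verdict came back.

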